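Load a vial into a sample changer and index it under the reading head

ROBOT

A 6-joint arm with a two-finger parallel gripper is mounted at the origin on a cart in front of the work surface, level with it; the furniture and walls round the work are solid. World frame = base frame: x ahead of the robot, y to its left, z up, the work surface at z = 0. Lengths are in m, angles in rad, forces in N, time in s.
With the tool pointing down it reaches from about 0.35 to 0.975 m from the base axis. Payload 4.9 kg.
Tool frame: the origin (TCP) lies at the very end of the fingers, on their centre line; the grasp point (between the pads) lies manip.grip_point_offset behind it (manip.grip_point_offset is the distance from the TCP to the grasp point, in m); z points along the fingers, y is the line along which they close (so a half turn about z gives the same grasp; the last joint's range is limited). The gripper opens to 85 mm and grips with 20 to 120 N. Pads are 22 mm wide; open, the fingers measure 114 mm over their backs; the gripper's body (76 mm by 85 mm) begins 54 mm behind the grasp point. The pads swing forward as they close: fully open they stand 13 mm farther back than shut.
Start: joints at [0.986, 0.053, 1.613, -0, 1.476, -0.119], TCP at [0.281, 0.558, 0.21] pointing down, gripper open.
Joint ranges: [-3.01, 3.01], [-1.01, 2.22], [0.06, 2.58], [-1.02, 4.17], [0.09, 2.62], [-3.14, 3.14]. Speed limits (rad/s): [2.57, 2.57, 3.14, 3.14, 3.14, 3.14].

INTERFACE

Orientations are given as a unit quaternion [w, x, y, z].
In Python, from plant import manip gives the robot as it stands.
- The arm moves only by the shell command python3 -m crank 'ROWS' [OPENING]. ROWS is JSON, a list of rows, each an object of numbers: "x", "y", "z": the shift along the tool's x, y, z in cm; "turn": the turn about the tool's z in rad. In form: [{"x": .., "y": .., "z": .., "turn": ..}, ...]. A call has 1 to 5 rows; each row shifts and turns the commanded pose from where the row before left it, along the tool's axes as they then stand; what a row does not reach is not made up. A row lasts 1/10 s, in which the tool goes at most 50 mm and 8.59 degrees, less where a joint would pass 70% of its speed; a pose out of reach is approached as far as the arm can. A call with a gripper value outside its range is refused whole. OPENING is the opening in per cent of the stroke, from 0 (shut) to 100 (fully open), set as the call begins (- or left out, the last holds). The fingers move at their own pace and stop on an object; the grip force is fixed at half the most. Time passes only in rows, so rows that do not move let the fingers close. It gives the time, the measured TCP pose, the force, the opening and the grip force at its end, in the units of the state.
- manip.state(): the state, without advancing time (a new reading comes with each control period).
- manip.grab_frame(name): name is "scene" or "top"; returns (picture, depth): 400x640x3 uint8, red, green, blue; 400x640 float32, m along the optical axis (not along the pixel's ray), 0 where there is no reading.
- manip.camera_model(name): a dict with "mtx" (3x3 intrinsics, pixels), "k1" (the pictures are not rectified: a ray, as slopes to the right and down, at radius r is drawn at 1 + k1 r^2 times it, then the intrinsics apply), "world_to_cam" (4x4, takes a point from world to camera coordinates). Camera axes: x right, y down, z forward; pixel columns grow to the right and rows downward; lengths in m; the calibration is good to about 2 mm. A picture is of the moment at which its call begins. camera_model takes no time and is no camera call.
- manip.job_done(): hands the job in; it is judged then, once.
The state is a dict: "time": time; "joint_pos": joint angles; "joint_vel": joint speeds; "joint_efforts": joint torques, N m; "tool_pos": TCP position; "tool_rot": TCP orientation; "contact_force": force on the tool from outside, world axes, zero at the start; "ft_torque": the same for the moment, N m; "gripper_width": opening from 0.0 (shut) to 1.0 (fully open); "grasp_force": force on a finger pad.
Only numpy, scipy, OpenCV 4.12 (cv2) and the standard library are available. Lean on these libraries where they do the work, as an engineer would, in place of code of your own. Each camera call takes 0.05 s, during which the arm holds its last target. There are 200 camera calls.

TASK

Stand the loose large vial in the one empty pocket of the sample changer and press it down past the leaf spring until it sits firmly on the cushion at the bottom; it is glass and the cushion's height is not known, so feel for it and do not ram it. Let go, then turn the carousel by its black knob one click clockwise (seen from above), so that this vial comes to rest under the reading head. Leave the two small vials and the dish where they are.

Things in the scene. Friction and masses are not known exactly. Their poses are not given: they have to be found in the camera images.
- sample_vial: The loose glass vial to load: round, 27 mm in diameter, 61 mm tall; straight wall from 3 to 40 mm up, foot edge rounded 2 mm, ribbed cap 21 mm in diameter from 47 mm up. Stands on the bench. Origin: centre of its underside, z up. About 35 g. It may not press on the cushion with more than 16 N. Five like it are fixed in the other pockets as part of the carousel.
- sample_changer: Base of the sample changer, fixed to the bench: round grey housing 202 mm across. Origin: on the bench, on the carousel's axis, z up. Its -x axis points from the axis to the loading side, where a small pointer stands out of the housing. (Furniture to keep clear of: a cord with a black grip hangs over the bench left of it, at x 0.47, y 0.13 m, down to 0.54 m above the bench.)
- reading_head (a point): Centre of the underside of the reading head, 120 mm above the bench, over the station 60 deg clockwise of the loading side, 84 mm from the axis. The head is a grey box 36 mm wide, 70 to 136 mm from the axis, its top 141 mm above the bench, on a column outside the disc; it does not turn. A vial left standing on the leaf spring strikes it.
- carousel (a joint): Angle of the carousel in rad, growing clockwise seen from above; 0: empty pocket at the loading side. A spring roller on a six-lobed cam clicks every 1.047 rad: about 0.15 N m resists turning as far as half-way, after which it pulls itself into the next click. No end stops. White disc 212 mm across, 34 mm thick, top 70 mm above the bench; six pockets on a circle of 84 mm radius.
- knob (a point): Point on the carousel's axis at the height to grip the knob, 141 mm above the bench. The knob is a black upright cylinder 34 mm in diameter, 127 to 154 mm above the bench, on a thinner post, fixed to the disc. The caps of the loaded vials reach up to 115 mm above the bench; their inner sides lie 70 mm from the axis.
- pocket_mouth (a point): Centre of the mouth of the empty pocket, level with the disc's top, 70 mm above the bench; turns with the disc. Bore 29.4 mm in diameter with 2 mm chamfer. A leaf spring in the wall away from the axis bulges 4 mm into the bore, most at 10 to 11 mm below the mouth: 3 to 8 N push the vial past it, then it holds the vial by about 5 N of friction, so that it neither drops in nor rises.
- pocket_bottom: Bottom of the empty pocket with its rubber cushion. Origin: on the bore's axis, 34 mm below the mouth, z up. The cushion is set by a screw and its height is not known: its top lies 15 to 25 mm below the mouth. It is sprung: it yields 2 mm under 1 to 5 N and is rigid after that. A vial pressed home stays pinched between cushion and leaf spring.
- small_vial_a: Bystander: small glass vial with black cap, 23 mm in diameter, 42 mm tall; origin at the centre of its underside. Not to be moved.
- small_vial_b: Bystander: another small vial like small_vial_a. Not to be moved.
- petri_stack: Bystander: stack of clear dishes, 60 mm in diameter, 30 mm tall; origin at the centre of its underside. Not to be moved.
Mind the look-alikes: they are no part of the job. Of the things that look like the sample_vial, the middle-sized one is meant.

How it is judged:
By the outcome, as a careful person would: the job done as asked, in the order asked, and still so for the second after the job is handed in, with the robot touching nothing.
It also fails if it takes over 69 s, if anything falls off the work surface, if the arm or the gripper's body presses on something with over 40 N, if the wrist force passes 120 N, or if a joint passes its speed limit or range.

## Working session

There is one attempt and no reset: what is moved stays moved. The work goes in short steps, Python scripts to look and compute and a shell command to move; the robot and the scene stay as the last step left them, time stands still between calls to the robot, and variables do not carry over. Pictures are saved under pics/ and viewed, at most 13 in all, crops included, and the job is handed in when it is done.

```bash
ls; mkdir -p pics
cat > h.py <<'E'
import numpy as np, cv2
from plant import manip
def grab(n):
    p,d=manip.grab_frame(n); return p.copy(),d.copy()
def ray(n,uv):
    c=manip.camera_model(n);K=np.array(c["mtx"]);T=np.array(c["world_to_cam"]);k=float(c["k1"])
    s=cv2.undistortPoints(np.array(uv,float).reshape(-1,1,2),K,np.array([k,0,0,0.]))[:,0]
    d=np.c_[s,np.ones(len(s))]@T[:3,:3]
    return -T[:3,:3].T@T[:3,3], d
def onplane(n,uv,z):
    o,d=ray(n,uv); return o+d*((z-o[2])/d[:,2])[:,None]
def proj(n,P):
    c=manip.camera_model(n);T=np.array(c["world_to_cam"]);q=np.atleast_2d(P)@T[:3,:3].T+T[:3,3]
    s=q[:,:2]/q[:,2:];s=s*(1+float(c["k1"])*(s**2).sum(1))[:,None];K=np.array(c["mtx"])
    return s@K[:2,:2].T+K[:2,2]
E
python3 - <<'E'
from h import *
for n in("scene","top"):
    p,d=grab(n); cv2.imwrite(f"pics/{n}0.png",p[:,:,::-1]); np.save(f"{n}0.npy",d)
    c=manip.camera_model(n);print(n,c["k1"],np.round(c["mtx"],1).tolist(),np.round(c["world_to_cam"],3).tolist(), [np.round(o,3) for o in ray(n,[[320,200]])])
s=manip.state();print({k:np.round(v,3).tolist() for k,v in s.items()},manip.grip_point_offset)
E
```

```text
pics
scene -0.06551709576690143 [[512.4, 0.0, 320.0], [0.0, 512.4, 192.2], [0.0, 0.0, 1.0]] [[0.496, -0.869, 0.01, -0.446], [-0.374, -0.224, -0.9, 0.249], [0.784, 0.442, -0.436, 0.887], [0.0, 0.0, 0.0, 1.0]] [array([-0.381, -0.724,  0.615]), array([[ 0.778,  0.439, -0.45 ]])]
top -0.00890816759477516 [[367.4, 0.0, 320.4], [0.0, 367.4, 194.4], [0.0, 0.0, 1.0]] [[0.017, -1.0, -0.001, -0.189], [-0.993, -0.017, -0.114, 0.561], [0.114, 0.003, -0.993, 0.904], [0.0, 0.0, 0.0, 1.0]] [array([ 0.457, -0.182,  0.962]), array([[ 0.099,  0.003, -0.995]])]
{'time': 0.1, 'joint_pos': [0.986, 0.053, 1.614, 0.0, 1.476, -0.119], 'joint_vel': [0.001, -0.002, -0.002, -0.002, 0.0, 0.001], 'joint_efforts': [0.001, -39.49, -37.136, -0.0, 0.004, 0.0], 'tool_pos': [0.28, 0.558, 0.209], 'tool_rot': [-0.0, 0.231, 0.973, -0.001], 'contact_force': [1.319, -1.159, -0.411], 'ft_torque': [-0.048, 0.031, -0.002], 'grasp_force': 0.0, 'gripper_width': 0.995} 0.0187
```

View pics/scene0.png

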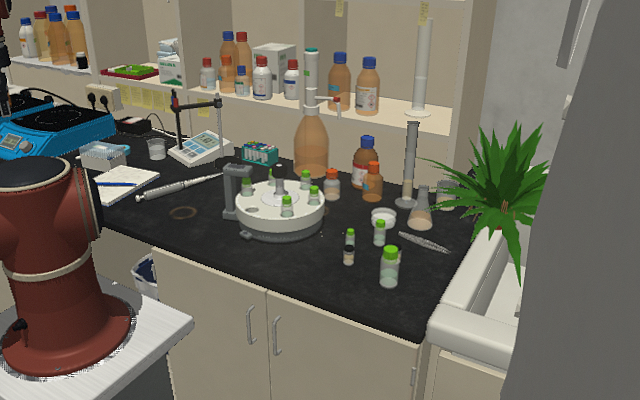

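View pics/top0.png

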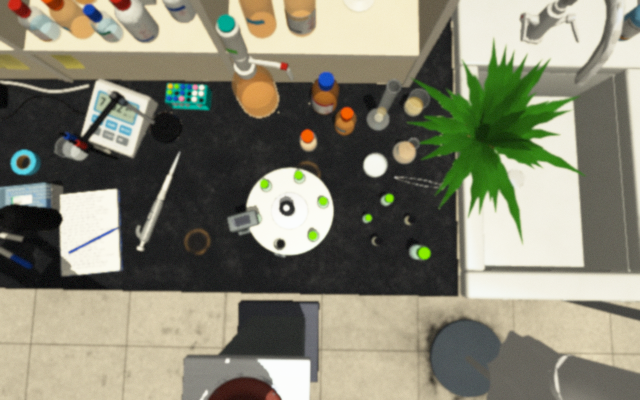

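The scene view shows the changer at about (280,208), with three loose green-capped vials at (389,265), (380,232) and (350,237). In the top view these are (424,253), (388,199) and (367,217). The black-capped small vials are at top (408,219) and (376,240), the dish is at (375,165), the empty pocket at (280,244) and the head at (243,219).

Candidates for the sample vial are top (424,253) large, (388,199) middle and (367,217) small, plus the five fixed ones in the disc. The middle one, (388,199), fits the description. I'll measure it and check a crop.

Run:
```python
from h import *
p=cv2.imread("pics/top0.png");s=cv2.imread("pics/scene0.png")
def blobs(img,lo,hi,roi,amin=8):
    m=cv2.inRange(cv2.cvtColor(img,cv2.COLOR_BGR2HSV),lo,hi);k=np.zeros_like(m);k[roi[1]:roi[3],roi[0]:roi[2]]=1
    n,_,st,c=cv2.connectedComponentsWithStats(m*k)
    return [(st[i].tolist(),c[i]) for i in range(1,n) if st[i][4]>=amin]
D=np.load("top0.npy");S=np.load("scene0.npy")
for n,img,roi,dep in(("top",p,(235,160,440,265),D),("scene",s,(225,150,410,290),S)):
    for st,c in blobs(img,(35,120,80),(75,255,255),roi):
        d=dep[int(c[1]),int(c[0])];o,r=ray(n,[c]);T=np.array(manip.camera_model(n)["world_to_cam"])
        print(n,st,np.round(c,1),"depthpt",np.round((o+r*d)[0],3),"z.061",np.round(onplane(n,[c],.061)[0,:2],4),"z.115",np.round(onplane(n,[c],.115)[0,:2],4))
# white disc
m=cv2.inRange(cv2.cvtColor(p,cv2.COLOR_BGR2HSV),(0,0,150),(180,60,255));k=np.zeros_like(m);k[160:260,240:340]=1
cs,_=cv2.findContours(m*k,cv2.RETR_EXTERNAL,cv2.CHAIN_APPROX_NONE);c=max(cs,key=cv2.contourArea)
h=cv2.convexHull(c)[:,0].astype(float);w=onplane("top",h,.07)[:,:2];print("disc",cv2.minEnclosingCircle(w.astype(np.float32)))
A=cv2.resize(p[160:265,230:435],None,fx=3.6,fy=3.6,interpolation=cv2.INTER_CUBIC)
cv2.imwrite("pics/c1.png",A)
cv2.imwrite("pics/c2.png",cv2.resize(s[150:290,220:420],None,fx=4,fy=4,interpolation=cv2.INTER_CUBIC))
```

```text
top [294, 171, 9, 9, 60] [298.1 174.8] depthpt [ 0.601 -0.127  0.111] z.061 [ 0.609  -0.1233] z.115 [ 0.5999 -0.1268]
top [260, 179, 9, 9, 59] [263.8 183.4] depthpt [ 0.457 -0.182  0.962] z.061 [ 0.5858 -0.0387] z.115 [ 0.578  -0.0473]
top [436, 188, 4, 6, 12] [437.9 190.8] depthpt [ 0.583 -0.49  -0.001] z.061 [ 0.5748 -0.4701] z.115 [ 0.5677 -0.4528]
top [385, 193, 9, 10, 78] [389.1 197.6] depthpt [ 0.556 -0.349  0.06 ] z.061 [ 0.5557 -0.3491] z.115 [ 0.5498 -0.3391]
top [319, 197, 9, 8, 59] [322.7 200.5] depthpt [ 0.541 -0.185  0.111] z.061 [ 0.5459 -0.1854] z.115 [ 0.5405 -0.1852]
top [365, 214, 8, 8, 52] [368.3 217.3] depthpt [ 0.507 -0.3    0.044] z.061 [ 0.5061 -0.298 ] z.115 [ 0.5032 -0.2911]
top [308, 231, 9, 9, 64] [312.3 235.1] depthpt [ 0.46  -0.163  0.113] z.061 [ 0.4606 -0.1614] z.115 [ 0.4604 -0.1626]
top [417, 246, 14, 14, 155] [423.7 252.7] depthpt [ 0.423 -0.427  0.083] z.061 [ 0.4226 -0.4327] z.115 [ 0.4247 -0.4176]
scene [269, 168, 3, 8, 21] [270.  171.3] depthpt [ 0.57  -0.045  0.108] z.061 [0.6577 0.0178] z.115 [ 0.5564 -0.0545]
scene [302, 170, 8, 7, 52] [305.2 
[... 177 characters left out ...]
3] z.115 [ 0.4832 -0.0369]
scene [310, 185, 9, 9, 69] [313.7 189.2] depthpt [ 0.532 -0.192  0.11 ] z.061 [ 0.6214 -0.1402] z.115 [ 0.5237 -0.1971]
scene [283, 195, 8, 9, 64] [286.4 199.5] depthpt [ 0.453 -0.17   0.113] z.061 [ 0.5383 -0.1127] z.115 [ 0.4487 -0.1723]
scene [376, 219, 9, 9, 73] [380.  223.2] depthpt [ 0.549 -0.353  0.06 ] z.061 [ 0.5462 -0.354 ] z.115 [ 0.4558 -0.3901]
scene [347, 228, 8, 7, 47] [350.1 231.1] depthpt [ 0.501 -0.303  0.049] z.061 [ 0.4815 -0.3126] z.115 [ 0.3974 -0.3527]
scene [383, 245, 15, 15, 207] [390.2 252. ] depthpt [ 0.411 -0.433  0.086] z.061 [ 0.4478 -0.4194] z.115 [ 0.367  -0.4491]
disc ((0.5167580246925354, -0.09522712975740433), 0.11620347946882248)
```

View pics/c1.png

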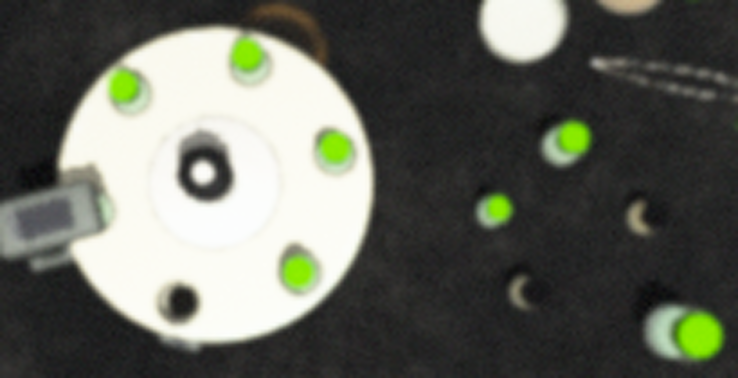

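View pics/c2.png

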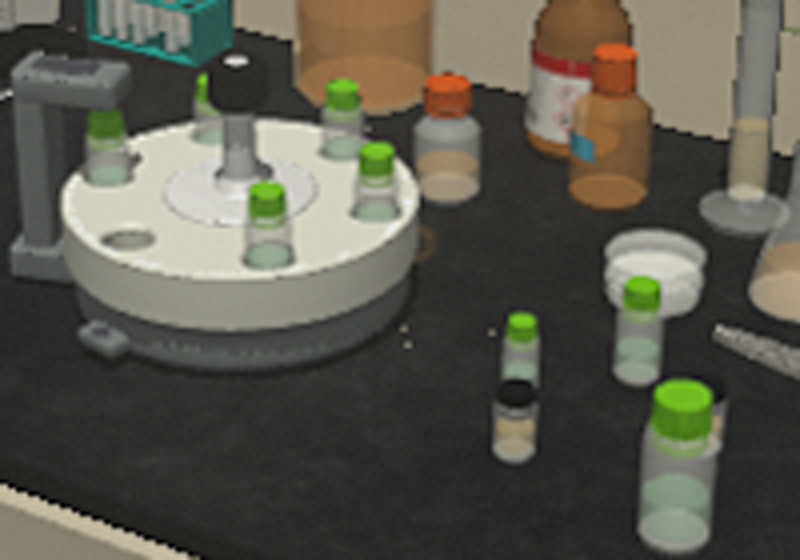

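The crops confirm the middle vial (top (389,198), scene (380,223)). It stands clear of the small green vial at (368,217), the black-capped ones and the dish. Next I'll fit the carousel.

```bash
cat >> h.py <<'E'
def rel(target, ydir=None):
    """shift in cm along present tool axes to target TCP"""
    from scipy.spatial.transform import Rotation as R
    s=manip.state();q=s["tool_rot"];M=R.from_quat([q[1],q[2],q[3],q[0]]).as_matrix()
    e=np.array(target)-s["tool_pos"]
    r={"shift_cm":np.round(M.T@e*100,2).tolist(),"x_az":round(float(np.degrees(np.arctan2(M[1,0],M[0,0]))),2)}
    return r
E
python3 - <<'E'
from h import *
from scipy.optimize import least_squares
P=np.array([[.5999,-.1268],[.578,-.0473],[.5405,-.1852],[.4604,-.1626]])
az=np.arctan2(P[:,1]+.105,P[:,0]-.52)
# pocket azimuth a; slots a+60k
def f(v):
    k=np.round((az-v[2])/(np.pi/3)); t=v[2]+k*np.pi/3
    return (v[:2]+.084*np.c_[np.cos(t),np.sin(t)]-P).ravel()
b=min((least_squares(f,[.52,-.105,a]) for a in np.radians([160,170,180,190])),key=lambda r:r.cost)
print(b.x[:2],np.degrees(b.x[2]),np.round(b.fun.reshape(-1,2)*1e3,1))
a=b.x[2]
for k in range(6):print(k,np.round(b.x[:2]+.084*np.array([np.cos(a+k*np.pi/3),np.sin(a+k*np.pi/3)]),4))
p=cv2.imread("pics/top0.png");hsv=cv2.cvtColor(p,cv2.COLOR_BGR2HSV);D=np.load("top0.npy")
m=(hsv[:,:,2]<120).astype(np.uint8)
for r in((268,232,292,254),(276,195,298,219)):
    k=np.zeros_like(m);k[r[1]:r[3],r[0]:r[2]]=1;n,_,st,c=cv2.connectedComponentsWithStats(m*k)
    for i in range(1,n):
        if st[i][4]>15:print(st[i],c[i],onplane("top",[c[i]],.07)[0],onplane("top",[c[i]],.154)[0])
print("ring",np.round(onplane("top",[[230+214/3.6,160+180/3.6]],.07),4),"knob white",onplane("top",[[230+204/3.6,160+172/3.6]],.154))
print("black vials",onplane("top",[[408,219],[376,240],[375,165]],.04).round(3).tolist())
print(rel([.38,.3,.15]))
E
```

```text
[ 0.51917342 -0.10456373] 164.5715017665384 [[ 0.2 -0.1]
 [ 1.   1.7]
 [-0.2 -0.7]
 [-1.1 -0.9]]
0 [ 0.4382 -0.0822]
1 [ 0.4593 -0.1635]
2 [ 0.5403 -0.1859]
3 [ 0.6001 -0.1269]
4 [ 0.579  -0.0456]
5 [ 0.498  -0.0233]
[276 240   9   9  63] [279.93650794 244.03174603] [ 0.43778146 -0.08410532  0.07      ] [ 0.43958176 -0.09330798  0.154     ]
[268 250   7   4  16] [270.125 252.125] [ 0.41809702 -0.06109074  0.07      ] [ 0.42175005 -0.07245958  0.154     ]
[280 200  14  16 143] [286.57342657 206.97902098] [ 0.52751371 -0.09763906  0.07      ] [ 0.52086825 -0.10556791  0.154     ]
ring [[ 0.5203 -0.1048  0.07  ]] knob white [[ 0.51910535 -0.10582221  0.154     ]]
black vials [[0.505, -0.4, 0.04], [0.451, -0.32, 0.04], [0.641, -0.317, 0.04]]
{'shift_cm': [-20.49, -18.56, 5.96], 'x_az': 153.31}
```

The axis is at about (0.519,-0.105) and the pocket at (0.438,-0.083), loading azimuth 165°. I'll align the tool with the world axes, then pass well inside the cord.

```bash
python3 -m crank '[{"turn":-0.1165,"z":1.5},{"turn":-0.1165,"z":1.5},{"turn":-0.1165,"z":1.5},{"turn":-0.1165,"z":1.5}]' 50
python3 -m crank '[{"x":-0.43,"y":-4},{"x":-0.43,"y":-4},{"x":-0.43,"y":-4},{"x":-0.43,"y":-4},{"x":-0.43,"y":-4}]' >/dev/null
python3 -m crank '[{"x":-0.43,"y":-4},{"x":-0.43,"y":-4},{"x":-0.43,"y":-4},{"x":-0.43,"y":-4}]'
python3 -c "from h import *;print(rel([.38,0,.15]),manip.state()['joint_pos'])"
```

```text
{'shift_cm': [-33.96, -45.36, 6.0], 'x_az': 153.31} [ 9.85976574e-01  5.33109972e-02  1.61414240e+00  1.38891157e-05
  1.47597542e+00 -1.18999839e-01]schema error: expected keys x, y, z, turn
schema error: expected keys x, y, z, turn
schema error: expected keys x, y, z, turn
```

All four keys are needed in every row.

```bash
python3 -m crank '[{"x":0,"y":0,"z":1.5,"turn":-0.1165},{"x":0,"y":0,"z":1.5,"turn":-0.1165},{"x":0,"y":0,"z":1.5,"turn":-0.1165},{"x":0,"y":0,"z":1.5,"turn":-0.1165}]' 50
python3 -m crank '[{"x":-0.43,"y":-4,"z":0,"turn":0},{"x":-0.43,"y":-4,"z":0,"turn":0},{"x":-0.43,"y":-4,"z":0,"turn":0},{"x":-0.43,"y":-4,"z":0,"turn":0},{"x":-0.43,"y":-4,"z":0,"turn":0}]'
python3 -m crank '[{"x":-0.43,"y":-4,"z":0,"turn":0},{"x":-0.43,"y":-4,"z":0,"turn":0},{"x":-0.43,"y":-4,"z":0,"turn":0},{"x":-0.43,"y":-4,"z":0,"turn":0}]'
python3 -c "from h import *;print(rel([.38,0,.15]),manip.state()['joint_pos'])"
```

```text
time: 0.5
tool_pos: [0.2805, 0.558, 0.1492]
tool_rot: [-0.0, -0.002, 1.0, -0.0]
contact_force: [-0.2, -0.6, 0.6]
gripper_width: 0.497
grasp_force: 0.0
time: 1.0
tool_pos: [0.3018, 0.3567, 0.1497]
tool_rot: [-0.0, -0.0, 1.0, -0.0]
contact_force: [0.8, -0.2, 0.9]
gripper_width: 0.5
grasp_force: 0.0
time: 1.4
tool_pos: [0.319, 0.1969, 0.1499]
tool_rot: [-0.0, -0.0, 1.0, -0.0]
contact_force: [-0.1, -0.1, 0.4]
gripper_width: 0.503
grasp_force: 0.0
{'shift_cm': [-6.08, -19.69, -0.0], 'x_az': -179.94} [ 3.53877059e-01 -5.76739892e-01  2.22915827e+00 -1.93342971e-04
  1.48949815e+00 -1.21789245e+00]
```

```bash
python3 -m crank '[{"x":-1.2,"y":-4,"z":0,"turn":0},{"x":-1.2,"y":-4,"z":0,"turn":0},{"x":-1.2,"y":-4,"z":0,"turn":0},{"x":-1.2,"y":-4,"z":0,"turn":0},{"x":-1.2,"y":-4,"z":0,"turn":0}]' >/dev/null
python3 -m crank '[{"x":-0.4,"y":-4,"z":0,"turn":0},{"x":-0.4,"y":-4,"z":0,"turn":0},{"x":-0.4,"y":-4,"z":0,"turn":0},{"x":-0.4,"y":-4,"z":0,"turn":0},{"x":-0.4,"y":-4,"z":0,"turn":0}]' >/dev/null
python3 -m crank '[{"x":-3,"y":-3,"z":0,"turn":0},{"x":-3,"y":-3,"z":0,"turn":0},{"x":-3,"y":-3,"z":0,"turn":0},{"x":-3,"y":-3,"z":0,"turn":0},{"x":-3,"y":-3,"z":0,"turn":0}]'
python3 - <<'E'
from h import *
p,d=grab("scene")
print(rel([.555,-.350,.035]))
cv2.imwrite("pics/s1.png",cv2.resize(p[100:280,280:480,::-1],None,fx=3,fy=3,interpolation=cv2.INTER_CUBIC))
E
```

```text
time: 2.9
tool_pos: [0.5503, -0.3526, 0.1494]
tool_rot: [-0.001, 0.0, 1.0, 0.0]
contact_force: [0.2, 0.1, 0.9]
gripper_width: 0.5
grasp_force: 0.0
{'shift_cm': [-0.15, 0.69, 11.28], 'x_az': 179.92}
```

View pics/s1.png

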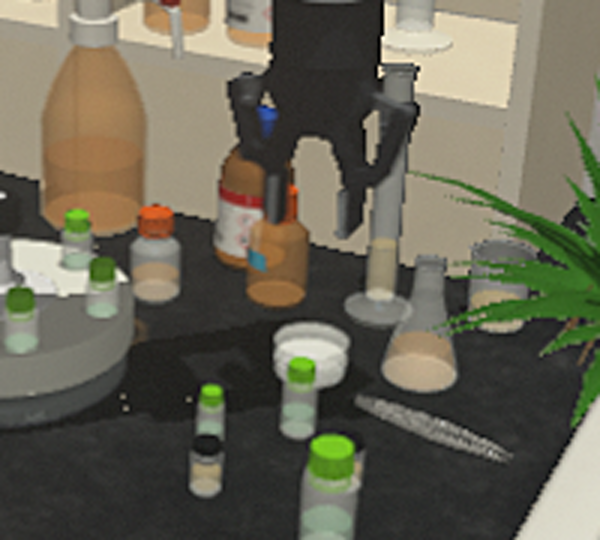

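The open gripper is above the vial's neighbourhood (fingers at crop (275,200) and (348,215), vial cap at (300,372)). Nothing is in the way, so I'll descend.

```bash
python3 -m crank '[{"x":-0.15,"y":0.7,"z":2.5,"turn":0},{"x":0,"y":0,"z":2.5,"turn":0},{"x":0,"y":0,"z":1,"turn":0},{"x":0,"y":0,"z":0,"turn":0},{"x":0,"y":0,"z":0,"turn":0}]'
python3 - <<'E'
from h import *
p,d=grab("scene")
print(rel([.555,-.350,.035]))
cv2.imwrite("pics/s2.png",cv2.resize(p[160:290,330:450,::-1],None,fx=4.5,fy=4.5,interpolation=cv2.INTER_CUBIC))
E
```

```text
time: 3.45
tool_pos: [0.5513, -0.3448, 0.0912]
tool_rot: [0.0, -0.0, 1.0, -0.0]
contact_force: [-0.9, 0.0, 0.2]
gripper_width: 0.499
grasp_force: 0.0
{'shift_cm': [-0.32, -0.48, 5.7], 'x_az': -179.99}
```

View pics/s2.png

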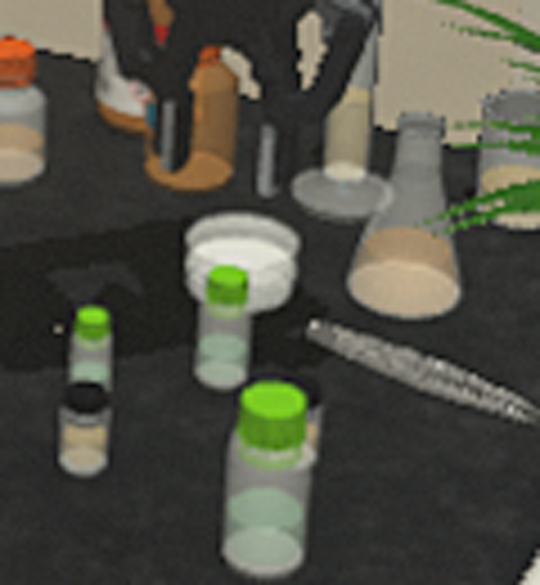

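The fingers (crop (170,165) and (267,190)) straddle the cap at (228,285) laterally, with about 5.7 cm still to go down.

```bash
python3 -m crank '[{"x":-0.3,"y":-0.5,"z":1,"turn":0},{"x":0,"y":0,"z":1.6,"turn":0},{"x":0,"y":0,"z":1.6,"turn":0},{"x":0,"y":0,"z":1,"turn":0},{"x":0,"y":0,"z":0.5,"turn":0}]' 
python3 -m crank '[{"x":0,"y":0,"z":0,"turn":0},{"x":0,"y":0,"z":0,"turn":0}]' 
python3 -c "from h import *;print(rel([.555,-.350,.035]))"
```

```text
time: 4.0
tool_pos: [0.5528, -0.3485, 0.0306]
tool_rot: [-0.002, -0.0, 1.0, 0.001]
contact_force: [-0.3, 0.0, 0.4]
gripper_width: 0.5
grasp_force: 0.0
time: 4.2
tool_pos: [0.5543, -0.3497, 0.0336]
tool_rot: [0.0, -0.0, 1.0, -0.0]
contact_force: [0.3, -0.4, -0.4]
gripper_width: 0.498
grasp_force: 0.0
{'shift_cm': [-0.07, -0.03, -0.14], 'x_az': -179.99}
```

```bash
python3 -m crank '[{"x":-0.05,"y":0,"z":-0.1,"turn":0},{"x":0,"y":0,"z":0,"turn":0},{"x":0,"y":0,"z":0,"turn":0},{"x":0,"y":0,"z":0,"turn":0},{"x":0,"y":0,"z":0,"turn":0}]' 0
python3 -m crank '[{"x":0,"y":0,"z":0,"turn":0},{"x":0,"y":0,"z":0,"turn":0},{"x":0,"y":0,"z":0,"turn":0}]' 
python3 -m crank '[{"x":0,"y":0,"z":-1,"turn":0},{"x":0,"y":0,"z":-2,"turn":0},{"x":0,"y":0,"z":-3,"turn":0},{"x":0,"y":0,"z":-3,"turn":0},{"x":0,"y":0,"z":-2,"turn":0}]' 
python3 -m crank '[{"x":0,"y":0,"z":0,"turn":0},{"x":0,"y":0,"z":0,"turn":0}]'
python3 - <<'E'
from h import *
p,d=grab("scene")
cv2.imwrite("pics/s3.png",cv2.resize(p[130:290,300:450,::-1],None,fx=3.7,fy=3.7,interpolation=cv2.INTER_CUBIC))
s=manip.state();print(s["tool_pos"],s["joint_pos"]);print(rel([.4382,-.083,.12]))
E
```

```text
time: 4.7
tool_pos: [0.5554, -0.3502, 0.0358]
tool_rot: [0.001, -0.0, 1.0, -0.001]
contact_force: [0.3, 0.2, 5.9]
gripper_width: 0.18
grasp_force: 58.9
time: 5.0
tool_pos: [0.5555, -0.3502, 0.0358]
tool_rot: [0.001, -0.0, 1.0, -0.001]
contact_force: [0.1, 0.5, 4.7]
gripper_width: 0.181
grasp_force: 58.9
time: 5.5
tool_pos: [0.5549, -0.3498, 0.1469]
tool_rot: [0.001, -0.0, 1.0, -0.001]
contact_force: [-0.7, 0.6, 0.3]
gripper_width: 0.179
grasp_force: 58.4
time: 5.7
tool_pos: [0.5543, -0.3493, 0.144]
tool_rot: [-0.0, -0.0, 1.0, 0.0]
contact_force: [-0.3, 0.3, -1.0]
gripper_width: 0.179
grasp_force: 58.4
[ 0.55369131 -0.34887654  0.14260087] [-6.75858968e-01  1.70660963e-01  1.60055886e+00 -3.93187731e-05
  1.37315844e+00 -2.24680912e+00]
{'shift_cm': [11.54, 26.59, 2.33], 'x_az': -179.99}
```

View pics/s3.png

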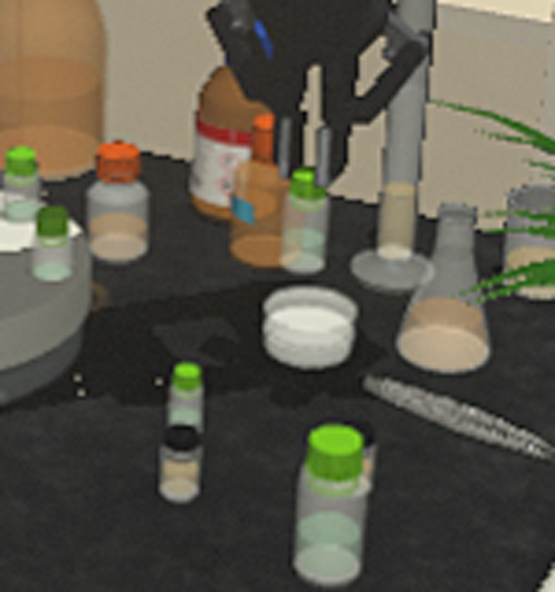

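The vial hangs from the fingers, cap at crop (303,183), upright. The overlap looks shallow, so I'll check whether the vial slipped.

Run:
```python
from h import *
s=manip.state();t=np.array(s["tool_pos"]);off=t[2]-.0358
f=lambda P:((proj("scene",P)-[300,130])*3.7).round(0).tolist()
print("bottom,captop expect",f([t-[0,0,.0358],t-[0,0,.0358]+[0,0,.061]]),"tcp",f(t))
p=cv2.imread("pics/s3.png")
m=cv2.inRange(cv2.cvtColor(p,cv2.COLOR_BGR2HSV),(35,120,60),(75,255,255));k=np.zeros_like(m);k[150:215,270:335]=1
x,y,w,h=cv2.boundingRect(m*k);print(x,y,w,h)
cv2.imwrite("pics/s4.png",cv2.resize(p[80:290,230:380],None,fx=2.8,fy=2.8,interpolation=cv2.INTER_CUBIC))
```

```text
bottom,captop expect [[298.0, 270.0], [304.0, 176.0]] tcp [[302.0, 215.0]]
289 166 38 34
```

View pics/s4.png

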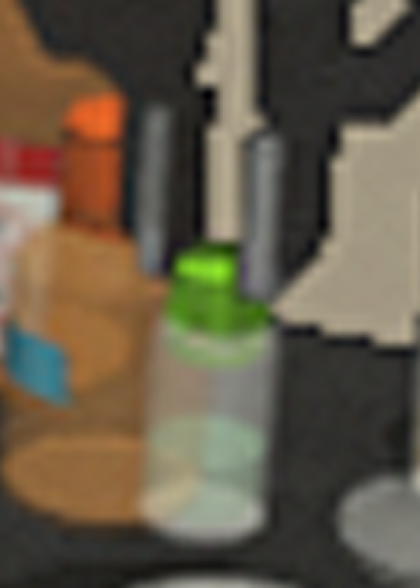

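Run:
```python
from h import *
p,d=grab("scene");print(manip.state()["tool_pos"])
for u,v in((387,172),(387,176),(387,178),(387,179),(387,180),(386,178),(377,172),(377,174),(377,176),(383,178),(382,182)):
    o,r=ray("scene",[[u,v]]);print(u,v,p[v,u],np.round((o+r*d[v,u])[0],3))
```

```text
[ 0.55346742 -0.34861697  0.14193441]
387 172 [122 123 120] [ 0.546 -0.362  0.186]
387 176 [115 117 113] [ 0.544 -0.363  0.178]
387 178 [108 110 107] [ 0.543 -0.364  0.174]
387 179 [111 112 110] [ 0.548 -0.362  0.17 ]
387 180 [100 100  99] [ 0.545 -0.363  0.169]
386 178 [130 131 129] [ 0.541 -0.362  0.174]
377 172 [83 84 80] [ 0.542 -0.341  0.183]
377 174 [91 92 89] [ 0.543 -0.341  0.178]
377 176 [76 74 75] [ 0.542 -0.341  0.174]
383 178 [ 98 161  33] [ 0.553 -0.351  0.167]
382 182 [ 84 132  35] [ 0.546 -0.352  0.161]
```

The pads hold only the top few millimetres of the cap. I'll set the vial down on its spot and re-grip about 7 mm lower.

```bash
python3 -m crank '[{"x":0,"y":0,"z":2,"turn":0},{"x":0,"y":0,"z":3,"turn":0},{"x":0,"y":0,"z":3,"turn":0},{"x":0,"y":0,"z":2,"turn":0},{"x":0,"y":0,"z":0,"turn":0}]' 
python3 -m crank '[{"x":0,"y":0,"z":0,"turn":0},{"x":0,"y":0,"z":0,"turn":0},{"x":0,"y":0,"z":0,"turn":0},{"x":0,"y":0,"z":0,"turn":0}]'
```

```text
time: 6.3
tool_pos: [0.5511, -0.3468, 0.0382]
tool_rot: [-0.004, -0.0, 1.0, 0.003]
contact_force: [-0.6, 1.3, -0.4]
gripper_width: 0.183
grasp_force: 58.5
time: 6.7
tool_pos: [0.5553, -0.3501, 0.0458]
tool_rot: [0.001, -0.0, 1.0, -0.001]
contact_force: [-0.5, 0.1, -0.4]
gripper_width: 0.181
grasp_force: 58.5
```

```bash
python3 -m crank '[{"x":0,"y":0,"z":0.3,"turn":0},{"x":0,"y":0,"z":0.3,"turn":0},{"x":0,"y":0,"z":0.2,"turn":0},{"x":0,"y":0,"z":0.1,"turn":0},{"x":0,"y":0,"z":0.05,"turn":0}]' 
python3 -m crank '[{"x":0,"y":0,"z":0.0,"turn":0},{"x":0,"y":0,"z":0.0,"turn":0},{"x":0,"y":0,"z":0,"turn":0}]'
python3 -m crank '[{"x":0,"y":0,"z":0.0,"turn":0},{"x":0,"y":0,"z":0.0,"turn":0},{"x":0,"y":0,"z":0.0,"turn":0}]' 50
python3 -m crank '[{"x":0,"y":0,"z":0.2,"turn":0},{"x":0,"y":0,"z":0.2,"turn":0},{"x":0,"y":0,"z":0.2,"turn":0},{"x":0,"y":0,"z":0.1,"turn":0},{"x":0,"y":0,"z":0,"turn":0}]' 
python3 -m crank '[{"x":0,"y":0,"z":0.0,"turn":0},{"x":0,"y":0,"z":0.0,"turn":0},{"x":0,"y":0,"z":0,"turn":0}]'
python3 -m crank '[{"x":0,"y":0,"z":0.0,"turn":0},{"x":0,"y":0,"z":0.0,"turn":0},{"x":0,"y":0,"z":0.0,"turn":0},{"x":0,"y":0,"z":0.0,"turn":0},{"x":0,"y":0,"z":0.0,"turn":0}]' 0
python3 -m crank '[{"x":0,"y":0,"z":0.0,"turn":0},{"x":0,"y":0,"z":0.0,"turn":0},{"x":0,"y":0,"z":0,"turn":0}]'
```

```text
time: 7.2
tool_pos: [0.5552, -0.3498, 0.0359]
tool_rot: [0.001, -0.0, 1.0, -0.0]
contact_force: [-0.5, 3.1, 6.3]
gripper_width: 0.18
grasp_force: 59.6
time: 7.5
tool_pos: [0.5551, -0.3498, 0.0359]
tool_rot: [0.001, -0.0, 1.0, -0.0]
contact_force: [-1.5, 1.8, 5.8]
gripper_width: 0.183
grasp_force: 59.4
time: 7.8
tool_pos: [0.5542, -0.3493, 0.0342]
tool_rot: [-0.0, -0.0, 1.0, 0.0]
contact_force: [0.0, -0.0, 0.0]
gripper_width: 0.5
grasp_force: 0.0
time: 8.3
tool_pos: [0.5544, -0.3494, 0.0275]
tool_rot: [-0.0, -0.0, 1.0, 0.0]
contact_force: [-1.1, 0.0, 0.5]
gripper_width: 0.497
grasp_force: 0.0
time: 8.6
tool_pos: [0.5547, -0.3496, 0.0281]
tool_rot: [0.0, -0.0, 1.0, -0.0]
contact_force: [1.0, -0.7, -0.0]
gripper_width: 0.5
grasp_force: 0.0
time: 9.1
tool_pos: [0.5548, -0.3497, 0.0283]
tool_rot: [0.0, -0.0, 1.0, -0.0]
contact_force: [0.2, 0.7, 2.2]
gripper_width: 0.208
grasp_force: 57.6
time: 9.4
tool_pos: [0.5548, -0.3497, 0.0282]
tool_rot: [0.0, -0.0, 1.0, -0.0]
contact_force: [0.0, -0.2, 2.5]
gripper_width: 0.21
grasp_force: 57.8
```

```bash
python3 -m crank '[{"x":0,"y":0,"z":-1.7,"turn":0},{"x":0,"y":0,"z":-3,"turn":0},{"x":0,"y":0,"z":-3,"turn":0},{"x":0,"y":0,"z":-3,"turn":0.14},{"x":0,"y":0,"z":-3,"turn":0.14}]' 
python3 -m crank '[{"x":0,"y":0,"z":0,"turn":0.14},{"x":0,"y":0,"z":0,"turn":0.14},{"x":0,"y":0,"z":0,"turn":0.14},{"x":0,"y":0,"z":0,"turn":0.14},{"x":0,"y":0,"z":0,"turn":0.14}]' >/dev/null
python3 -m crank '[{"x":0,"y":0,"z":0,"turn":0.14},{"x":0,"y":0,"z":0,"turn":0.14},{"x":0,"y":0,"z":0,"turn":0.14},{"x":0,"y":0,"z":0,"turn":0.14},{"x":0,"y":0,"z":0,"turn":0.14}]' >/dev/null
python3 -m crank '[{"x":0,"y":0,"z":0,"turn":0.14},{"x":0,"y":0,"z":0,"turn":0},{"x":0,"y":0,"z":0,"turn":0},{"x":0,"y":0,"z":0,"turn":0}]'
python3 -c "from h import *;print(rel([.4382,-.083,.165]),manip.state()['joint_pos'])"
```

```text
time: 9.9
tool_pos: [0.5542, -0.3493, 0.1667]
tool_rot: [-0.0, 0.142, 0.99, 0.0]
contact_force: [0.6, -0.3, 0.6]
gripper_width: 0.211
grasp_force: 57.4
time: 11.3
tool_pos: [0.5545, -0.3495, 0.1651]
tool_rot: [-0.0, 0.789, 0.615, -0.0]
contact_force: [0.4, 0.3, -0.5]
gripper_width: 0.208
grasp_force: 57.4
{'shift_cm': [22.99, -17.79, 0.01], 'x_az': 75.84} [-6.75772713e-01  1.53306618e-01  1.58127303e+00 -2.74293106e-05
  1.40707525e+00 -4.28698543e-01]
```

```bash
python3 -m crank '[{"x":2.3,"y":-1.78,"z":0,"turn":0},{"x":2.3,"y":-1.78,"z":0,"turn":0},{"x":2.3,"y":-1.78,"z":0,"turn":0},{"x":2.3,"y":-1.78,"z":0,"turn":0},{"x":2.3,"y":-1.78,"z":0,"turn":0}]' >/dev/null
python3 -m crank '[{"x":2.3,"y":-1.78,"z":0,"turn":0},{"x":2.3,"y":-1.78,"z":0,"turn":0},{"x":2.3,"y":-1.78,"z":0,"turn":0},{"x":2.3,"y":-1.78,"z":0,"turn":0},{"x":2.3,"y":-1.78,"z":0,"turn":0}]' >/dev/null
python3 -m crank '[{"x":0,"y":0,"z":2,"turn":0},{"x":0,"y":0,"z":2,"turn":0},{"x":0,"y":0,"z":1.5,"turn":0},{"x":0,"y":0,"z":0,"turn":0},{"x":0,"y":0,"z":0,"turn":0}]'
python3 -m crank '[{"x":0,"y":0,"z":0,"turn":0},{"x":0,"y":0,"z":0,"turn":0},{"x":0,"y":0,"z":0,"turn":0},{"x":0,"y":0,"z":0,"turn":0}]'
python3 - <<'E'
from h import *
p,d=grab("scene");np.save("s5d.npy",d);cv2.imwrite("pics/s5f.png",p[:,:,::-1])
t=np.array(manip.state()["tool_pos"]);print(rel([.4382,-.083,.11]))
b=t-[0,0,.0282]
c=lambda P:((proj("scene",P)-[210,130])*5).round(0).tolist()
a=np.linspace(0,2*np.pi,60)
ring=lambda o,r:np.c_[o[0]+r*np.cos(a),o[1]+r*np.sin(a),np.full(60,o[2])]
img=cv2.resize(p[130:250,210:340,::-1],None,fx=5,fy=5,interpolation=cv2.INTER_CUBIC)
for o,r,col in((b,.0135,(0,0,255)),(np.array([.4382,-.083,.07]),.0147,(255,0,0))):
    cv2.polylines(img,[np.array(c(ring(o,r)),np.int32)],True,col,1)
cv2.imwrite("pics/s5.png",img)
E
```

```text
time: 12.8
tool_pos: [0.4388, -0.0829, 0.1101]
tool_rot: [-0.0, 0.789, 0.614, -0.0]
contact_force: [-0.2, -0.3, 0.3]
gripper_width: 0.206
grasp_force: 57.5
time: 13.2
tool_pos: [0.4391, -0.0829, 0.1104]
tool_rot: [0.0, 0.789, 0.614, 0.0]
contact_force: [0.6, -0.4, -0.7]
gripper_width: 0.209
grasp_force: 57.5
{'shift_cm': [-0.03, -0.07, 0.02], 'x_az': 75.73}
```

View pics/s5.png

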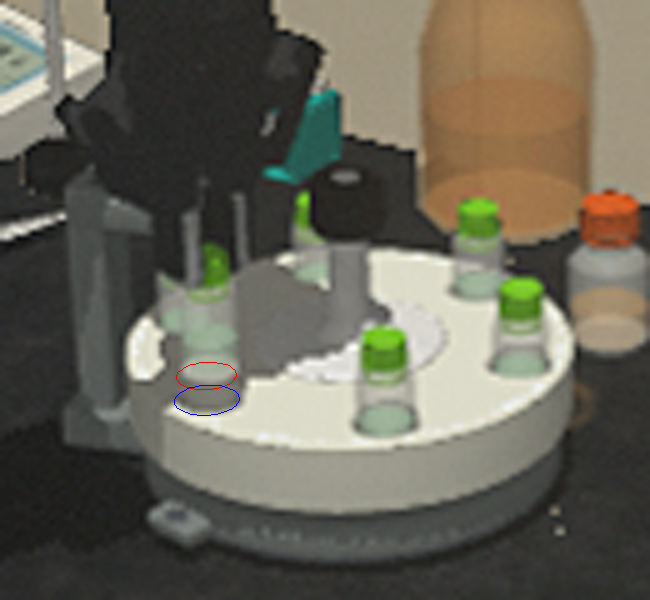

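The held vial (crop centre x 211) lines up with the pocket, which projects to crop (211,397) from the first scene picture. I'll lower it in by feel.

```bash
python3 -m crank '[{"x":0,"y":-0.05,"z":0.4,"turn":0},{"x":0,"y":0,"z":0.4,"turn":0},{"x":0,"y":0,"z":0.2,"turn":0},{"x":0,"y":0,"z":0,"turn":0},{"x":0,"y":0,"z":0,"turn":0}]'
python3 -m crank '[{"x":0,"y":0,"z":0.1,"turn":0},{"x":0,"y":0,"z":0.1,"turn":0},{"x":0,"y":0,"z":0.1,"turn":0},{"x":0,"y":0,"z":0,"turn":0},{"x":0,"y":0,"z":0,"turn":0}]'
python3 -m crank '[{"x":0,"y":0,"z":0.1,"turn":0},{"x":0,"y":0,"z":0.1,"turn":0},{"x":0,"y":0,"z":0,"turn":0},{"x":0,"y":0,"z":0,"turn":0}]'
```

```text
time: 13.75
tool_pos: [0.4382, -0.0826, 0.0997]
tool_rot: [-0.0, 0.789, 0.614, -0.0]
contact_force: [0.9, -0.7, -1.0]
gripper_width: 0.206
grasp_force: 57.5
time: 14.25
tool_pos: [0.4382, -0.0826, 0.0969]
tool_rot: [-0.0, 0.789, 0.614, -0.0]
contact_force: [-0.0, 0.7, -0.1]
gripper_width: 0.209
grasp_force: 57.5
time: 14.65
tool_pos: [0.4382, -0.0826, 0.0949]
tool_rot: [-0.0, 0.789, 0.614, -0.0]
contact_force: [1.0, -0.7, -0.9]
gripper_width: 0.207
grasp_force: 57.5
```

It is inside the mouth with no contact. I'll continue.

```bash
for i in 1 ; do :; done
python3 -m crank '[{"x":0,"y":0,"z":0.1,"turn":0},{"x":0,"y":0,"z":0.1,"turn":0},{"x":0,"y":0,"z":0,"turn":0},{"x":0,"y":0,"z":0,"turn":0}]'
python3 -m crank '[{"x":0,"y":0,"z":0.1,"turn":0},{"x":0,"y":0,"z":0.1,"turn":0},{"x":0,"y":0,"z":0,"turn":0},{"x":0,"y":0,"z":0,"turn":0}]'
python3 -m crank '[{"x":0,"y":0,"z":0.1,"turn":0},{"x":0,"y":0,"z":0.1,"turn":0},{"x":0,"y":0,"z":0,"turn":0},{"x":0,"y":0,"z":0,"turn":0}]'
```

```text
time: 15.05
tool_pos: [0.4382, -0.0826, 0.0929]
tool_rot: [-0.0, 0.789, 0.614, -0.0]
contact_force: [-0.3, -0.3, -0.1]
gripper_width: 0.205
grasp_force: 57.5
time: 15.45
tool_pos: [0.4384, -0.0827, 0.091]
tool_rot: [0.0, 0.789, 0.614, 0.0]
contact_force: [0.4, -1.0, -0.3]
gripper_width: 0.206
grasp_force: 57.5
time: 15.85
tool_pos: [0.4387, -0.0828, 0.0892]
tool_rot: [0.0, 0.789, 0.614, 0.0]
contact_force: [2.3, -0.9, 1.1]
gripper_width: 0.208
grasp_force: 57.7
```

```bash
python3 -m crank '[{"x":0,"y":0,"z":0.1,"turn":0},{"x":0,"y":0,"z":0.1,"turn":0},{"x":0,"y":0,"z":0,"turn":0},{"x":0,"y":0,"z":0,"turn":0}]'
python3 -m crank '[{"x":0,"y":0,"z":0.1,"turn":0},{"x":0,"y":0,"z":0.1,"turn":0},{"x":0,"y":0,"z":0,"turn":0},{"x":0,"y":0,"z":0,"turn":0}]'
python3 -m crank '[{"x":0,"y":0,"z":0.1,"turn":0},{"x":0,"y":0,"z":0,"turn":0},{"x":0,"y":0,"z":0,"turn":0}]'
```

```text
time: 16.25
tool_pos: [0.439, -0.0829, 0.0872]
tool_rot: [0.001, 0.789, 0.614, 0.001]
contact_force: [6.0, -1.6, 2.3]
gripper_width: 0.205
grasp_force: 58.0
time: 16.65
tool_pos: [0.4384, -0.0826, 0.0847]
tool_rot: [0.0, 0.789, 0.614, 0.0]
contact_force: [5.7, -1.0, 0.9]
gripper_width: 0.208
grasp_force: 58.0
time: 16.95
tool_pos: [0.4384, -0.0826, 0.0836]
tool_rot: [0.0, 0.789, 0.614, 0.0]
contact_force: [5.8, -1.2, 1.2]
gripper_width: 0.209
grasp_force: 58.0
```

```bash
python3 -m crank '[{"x":0,"y":0,"z":0.05,"turn":0},{"x":0,"y":0,"z":0.05,"turn":0},{"x":0,"y":0,"z":0,"turn":0},{"x":0,"y":0,"z":0,"turn":0}]'
python3 -m crank '[{"x":0,"y":0,"z":0.05,"turn":0},{"x":0,"y":0,"z":0.05,"turn":0},{"x":0,"y":0,"z":0,"turn":0},{"x":0,"y":0,"z":0,"turn":0}]'
python3 -m crank '[{"x":0,"y":0,"z":0.05,"turn":0},{"x":0,"y":0,"z":0.05,"turn":0},{"x":0,"y":0,"z":0,"turn":0},{"x":0,"y":0,"z":0,"turn":0}]'
```

```text
time: 17.35
tool_pos: [0.4386, -0.0826, 0.0829]
tool_rot: [0.0, 0.789, 0.614, 0.0]
contact_force: [5.3, 0.6, 2.7]
gripper_width: 0.207
grasp_force: 58.2
time: 17.75
tool_pos: [0.4386, -0.0826, 0.0819]
tool_rot: [0.0, 0.789, 0.614, 0.0]
contact_force: [5.4, -0.7, 1.9]
gripper_width: 0.208
grasp_force: 58.1
time: 18.15
tool_pos: [0.4386, -0.0826, 0.0809]
tool_rot: [0.0, 0.789, 0.614, 0.0]
contact_force: [5.8, -0.8, 1.2]
gripper_width: 0.209
grasp_force: 58.1
```

```bash
python3 -m crank '[{"x":0,"y":0,"z":0.05,"turn":0},{"x":0,"y":0,"z":0.05,"turn":0},{"x":0,"y":0,"z":0,"turn":0},{"x":0,"y":0,"z":0,"turn":0}]'
python3 -m crank '[{"x":0,"y":0,"z":0.05,"turn":0},{"x":0,"y":0,"z":0.05,"turn":0},{"x":0,"y":0,"z":0,"turn":0},{"x":0,"y":0,"z":0,"turn":0}]'
python3 -m crank '[{"x":0,"y":0,"z":0.05,"turn":0},{"x":0,"y":0,"z":0.05,"turn":0},{"x":0,"y":0,"z":0,"turn":0},{"x":0,"y":0,"z":0,"turn":0}]'
```

```text
time: 18.55
tool_pos: [0.4385, -0.0826, 0.0798]
tool_rot: [0.0, 0.789, 0.614, 0.0]
contact_force: [5.8, -0.9, 2.2]
gripper_width: 0.208
grasp_force: 58.1
time: 18.95
tool_pos: [0.4386, -0.0825, 0.0789]
tool_rot: [0.0, 0.789, 0.614, 0.0]
contact_force: [4.8, -0.3, 2.1]
gripper_width: 0.207
grasp_force: 58.1
time: 19.35
tool_pos: [0.4386, -0.0825, 0.0779]
tool_rot: [0.0, 0.789, 0.614, 0.0]
contact_force: [5.3, -0.7, 1.7]
gripper_width: 0.208
grasp_force: 58.1
```

```bash
python3 -m crank '[{"x":0,"y":0,"z":0.05,"turn":0},{"x":0,"y":0,"z":0.05,"turn":0},{"x":0,"y":0,"z":0,"turn":0},{"x":0,"y":0,"z":0,"turn":0}]'
python3 -m crank '[{"x":0,"y":0,"z":0.05,"turn":0},{"x":0,"y":0,"z":0.05,"turn":0},{"x":0,"y":0,"z":0,"turn":0},{"x":0,"y":0,"z":0,"turn":0}]'
python3 -m crank '[{"x":0,"y":0,"z":0.05,"turn":0},{"x":0,"y":0,"z":0.05,"turn":0},{"x":0,"y":0,"z":0,"turn":0},{"x":0,"y":0,"z":0,"turn":0}]'
```

```text
time: 19.75
tool_pos: [0.4385, -0.0825, 0.0768]
tool_rot: [0.0, 0.789, 0.614, 0.0]
contact_force: [4.8, -0.0, 2.8]
gripper_width: 0.208
grasp_force: 58.0
time: 20.15
tool_pos: [0.4385, -0.0825, 0.0758]
tool_rot: [0.0, 0.789, 0.614, 0.0]
contact_force: [4.8, 0.3, 1.9]
gripper_width: 0.208
grasp_force: 58.0
time: 20.55
tool_pos: [0.4386, -0.0826, 0.0751]
tool_rot: [0.0, 0.789, 0.614, 0.0]
contact_force: [4.4, 0.1, 2.5]
gripper_width: 0.212
grasp_force: 58.3
```

```bash
python3 -m crank '[{"x":0,"y":0,"z":0.05,"turn":0},{"x":0,"y":0,"z":0.05,"turn":0},{"x":0,"y":0,"z":0,"turn":0},{"x":0,"y":0,"z":0,"turn":0}]'
python3 -m crank '[{"x":0,"y":0,"z":0.05,"turn":0},{"x":0,"y":0,"z":0.05,"turn":0},{"x":0,"y":0,"z":0,"turn":0},{"x":0,"y":0,"z":0,"turn":0}]'
```

```text
time: 20.95
tool_pos: [0.4387, -0.0827, 0.0743]
tool_rot: [0.0, 0.789, 0.614, 0.0]
contact_force: [4.5, 0.3, 4.8]
gripper_width: 0.208
grasp_force: 58.5
time: 21.35
tool_pos: [0.4388, -0.0827, 0.0737]
tool_rot: [0.0, 0.789, 0.614, 0.0]
contact_force: [3.6, 0.3, 7.4]
gripper_width: 0.209
grasp_force: 58.8
```

```bash
python3 -m crank '[{"x":0,"y":0,"z":0.04,"turn":0},{"x":0,"y":0,"z":0.03,"turn":0},{"x":0,"y":0,"z":0,"turn":0},{"x":0,"y":0,"z":0,"turn":0}]'
```

```text
time: 21.75
tool_pos: [0.4389, -0.0827, 0.0735]
tool_rot: [0.0, 0.789, 0.614, 0.0]
contact_force: [2.4, -0.0, 10.0]
gripper_width: 0.207
grasp_force: 59.2
```

It is firm on the cushion: about 10 N in total, with the last step nearly rigid. I'll release, rise and check.

```bash
python3 -m crank '[{"x":0,"y":0,"z":0,"turn":0},{"x":0,"y":0,"z":0,"turn":0},{"x":0,"y":0,"z":0,"turn":0},{"x":0,"y":0,"z":0,"turn":0}]' 45
python3 -m crank '[{"x":0,"y":0,"z":-1,"turn":0},{"x":0,"y":0,"z":-2.5,"turn":0},{"x":0,"y":0,"z":-3,"turn":0},{"x":0,"y":0,"z":-3,"turn":0},{"x":0,"y":0,"z":-2,"turn":0}]'
python3 -m crank '[{"x":0,"y":0,"z":0,"turn":0},{"x":0,"y":0,"z":0,"turn":0},{"x":0,"y":0,"z":0,"turn":0},{"x":0,"y":0,"z":0,"turn":0}]'
python3 - <<'E'
from h import *
p,d=grab("scene")
print(rel([.5192,-.1046,.19]))
img=cv2.resize(p[130:250,210:340,::-1],None,fx=5,fy=5,interpolation=cv2.INTER_CUBIC);cv2.imwrite("pics/s6.png",img)
for st in [0]:
  m=cv2.inRange(cv2.cvtColor(p,cv2.COLOR_RGB2HSV),(35,120,60),(75,255,255))[130:250,210:340]
  n,_,s,c=cv2.connectedComponentsWithStats(m)
  for i in range(1,n):
    if s[i][4]>15:
      cc=c[i]+[210,130];o,r=ray("scene",[cc]);print(cc.round(1),(o+r*d[int(cc[1]),int(cc[0])])[0].round(3))
E
```

```text
time: 22.15
tool_pos: [0.4368, -0.0822, 0.0708]
tool_rot: [-0.001, 0.789, 0.614, -0.001]
contact_force: [-0.1, -0.4, -0.8]
gripper_width: 0.45
grasp_force: 0.0
time: 22.65
tool_pos: [0.4389, -0.0829, 0.1904]
tool_rot: [0.001, 0.789, 0.614, 0.001]
contact_force: [-0.1, -1.0, 0.2]
gripper_width: 0.45
grasp_force: 0.0
time: 23.05
tool_pos: [0.4373, -0.0823, 0.1854]
tool_rot: [-0.001, 0.789, 0.614, -0.001]
contact_force: [0.8, -0.3, -0.4]
gripper_width: 0.447
grasp_force: 0.0
{'shift_cm': [-0.14, 8.47, -0.46], 'x_az': 75.73}
[270.2 171.3] [ 0.575 -0.042  0.105]
[305.2 173.1] [ 0.593 -0.132  0.114]
[246.1 180.3] [ 0.495 -0.028  0.109]
[313.9 189.1] [ 0.535 -0.191  0.109]
[251.9 196.7] [ 0.432 -0.091  0.108]
[286.4 199.5] [ 0.45  -0.171  0.114]
```

View pics/s6.png

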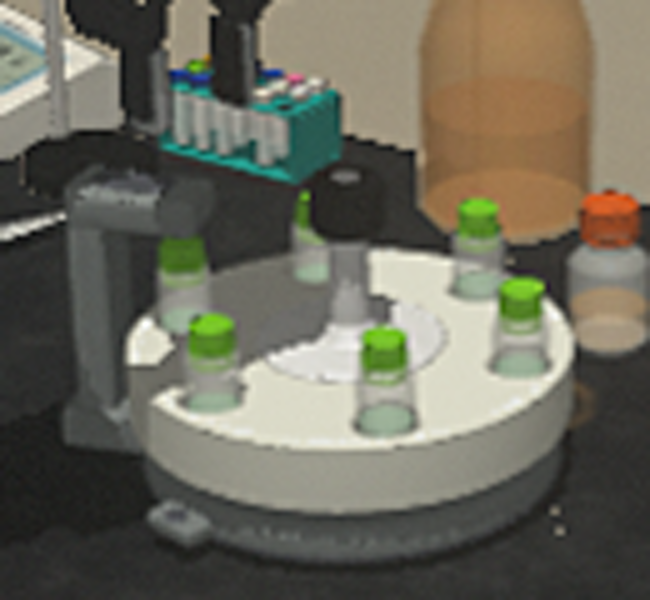

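The vial stands seated at crop (212,360), level with its neighbours. The knob is at crop (348,200). I'll grip it next.

```bash
python3 -m crank '[{"x":-0.14,"y":2,"z":-0.5,"turn":0},{"x":0,"y":2.5,"z":0,"turn":0},{"x":0,"y":2,"z":0,"turn":0},{"x":0,"y":1.5,"z":0,"turn":0},{"x":0,"y":0.4,"z":0,"turn":0}]' 65
python3 -m crank '[{"x":0,"y":0,"z":0,"turn":0},{"x":0,"y":0,"z":0,"turn":0},{"x":0,"y":0,"z":0,"turn":0},{"x":0,"y":0,"z":0,"turn":0},{"x":0,"y":0,"z":0,"turn":0}]' 
python3 -c "from h import *;print(rel([.5192,-.1046,.112]))"
```

```text
time: 23.6
tool_pos: [0.5198, -0.1049, 0.1911]
tool_rot: [-0.001, 0.789, 0.614, -0.001]
contact_force: [0.3, -0.6, 0.1]
gripper_width: 0.647
grasp_force: 0.0
time: 24.1
tool_pos: [0.5191, -0.1046, 0.1924]
tool_rot: [0.0, 0.789, 0.614, 0.0]
contact_force: [0.7, 0.5, -0.4]
gripper_width: 0.65
grasp_force: 0.0
{'shift_cm': [0.01, 0.01, 8.04], 'x_az': 75.74}
```

```bash
python3 -m crank '[{"x":0,"y":0,"z":1,"turn":0},{"x":0,"y":0,"z":2,"turn":0},{"x":0,"y":0,"z":2,"turn":0},{"x":0,"y":0,"z":2,"turn":0},{"x":0,"y":0,"z":1,"turn":0}]'
python3 -m crank '[{"x":0,"y":0,"z":0,"turn":0},{"x":0,"y":0,"z":0,"turn":0},{"x":0,"y":0,"z":0,"turn":0},{"x":0,"y":0,"z":0,"turn":0}]' 
python3 -m crank '[{"x":0,"y":0,"z":0,"turn":0},{"x":0,"y":0,"z":0,"turn":0},{"x":0,"y":0,"z":0,"turn":0},{"x":0,"y":0,"z":0,"turn":0},{"x":0,"y":0,"z":0,"turn":0}]' 0
python3 -m crank '[{"x":0,"y":0,"z":0,"turn":0},{"x":0,"y":0,"z":0,"turn":0},{"x":0,"y":0,"z":0,"turn":0}]' 
python3 -c "from h import *;print(manip.state()['joint_pos'],manip.state()['ft_torque'])"
```

```text
time: 24.6
tool_pos: [0.5178, -0.1042, 0.1093]
tool_rot: [-0.002, 0.789, 0.614, -0.001]
contact_force: [-0.3, 0.0, -0.6]
gripper_width: 0.648
grasp_force: 0.0
time: 25.0
tool_pos: [0.5202, -0.105, 0.1135]
tool_rot: [0.001, 0.789, 0.614, 0.001]
contact_force: [0.3, -0.3, 0.2]
gripper_width: 0.654
grasp_force: 0.0
time: 25.5
tool_pos: [0.5201, -0.1049, 0.1132]
tool_rot: [0.001, 0.789, 0.614, 0.001]
contact_force: [-0.2, 0.3, 5.7]
gripper_width: 0.378
grasp_force: 59.7
time: 25.8
tool_pos: [0.5201, -0.1049, 0.1133]
tool_rot: [0.001, 0.789, 0.614, 0.001]
contact_force: [0.0, 0.8, 4.6]
gripper_width: 0.373
grasp_force: 59.7
[-3.39445943e-01 -9.44669005e-02  1.92447422e+00  9.22375325e-05
  1.30974737e+00 -9.04384753e-02] [-0.0183784  -0.06083336 -0.022261  ]
```

Gripped, centred with no side force. Turning +1.047 rad (clockwise from above).

```bash
python3 -m crank '[{"x":0,"y":0,"z":0,"turn":0.07},{"x":0,"y":0,"z":0,"turn":0.1},{"x":0,"y":0,"z":0,"turn":0.11},{"x":0,"y":0,"z":0,"turn":0.11},{"x":0,"y":0,"z":0,"turn":0.11}]'
python3 -m crank '[{"x":0,"y":0,"z":0,"turn":0.11},{"x":0,"y":0,"z":0,"turn":0.11},{"x":0,"y":0,"z":0,"turn":0.11},{"x":0,"y":0,"z":0,"turn":0.11},{"x":0,"y":0,"z":0,"turn":0.11}]'
python3 -m crank '[{"x":0,"y":0,"z":0,"turn":0},{"x":0,"y":0,"z":0,"turn":0},{"x":0,"y":0,"z":0,"turn":0}]'
python3 - <<'E'
from h import *
print(rel([.5192,-.1046,.112]),manip.state()["ft_torque"])
p,d=grab("scene")
m=cv2.inRange(cv2.cvtColor(p,cv2.COLOR_RGB2HSV),(35,120,60),(75,255,255))[130:250,210:340]
n,_,s,c=cv2.connectedComponentsWithStats(m)
print([(c[i]+[210,130]).round(1).tolist() for i in range(1,n) if s[i][4]>15])
E
```

```text
time: 26.3
tool_pos: [0.5198, -0.1048, 0.1132]
tool_rot: [0.0, 0.917, 0.398, 0.0]
contact_force: [-1.2, 1.6, 6.1]
gripper_width: 0.379
grasp_force: 60.0
time: 26.8
tool_pos: [0.5196, -0.1045, 0.1132]
tool_rot: [-0.0, 0.991, 0.134, 0.0]
contact_force: [-1.7, 3.0, 7.3]
gripper_width: 0.372
grasp_force: 60.1
time: 27.1
tool_pos: [0.5196, -0.1045, 0.1132]
tool_rot: [-0.0, 0.991, 0.136, 0.0]
contact_force: [-1.5, 2.0, 6.8]
gripper_width: 0.371
grasp_force: 60.1
{'shift_cm': [-0.04, 0.0, 0.12], 'x_az': 15.62} [0.12767716 0.28173136 0.20809666]
[[305.1, 175.5], [246.9, 182.0], [313.9, 187.1], [250.9, 194.6], [286.4, 200.7]]
```

```bash
python3 -m crank '[{"x":0,"y":0,"z":0,"turn":0},{"x":0,"y":0,"z":0,"turn":0},{"x":0,"y":0,"z":0,"turn":0},{"x":0,"y":0,"z":0,"turn":0}]' 65
python3 -m crank '[{"x":0,"y":0,"z":-1,"turn":0},{"x":0,"y":0,"z":-3,"turn":0},{"x":0,"y":0,"z":-3,"turn":0},{"x":0,"y":0,"z":-3,"turn":0},{"x":0,"y":0,"z":-2,"turn":0}]'
python3 -m crank '[{"x":0,"y":0,"z":0,"turn":0},{"x":0,"y":0,"z":0,"turn":0},{"x":0,"y":0,"z":0,"turn":0},{"x":0,"y":0,"z":0,"turn":0}]'
python3 - <<'E'
from h import *
p,d=grab("scene")
cv2.imwrite("pics/s7.png",cv2.resize(p[130:270,210:410,::-1],None,fx=4,fy=4,interpolation=cv2.INTER_CUBIC))
m=cv2.inRange(cv2.cvtColor(p,cv2.COLOR_RGB2HSV),(35,120,60),(75,255,255))[130:290,210:410]
n,_,s,c=cv2.connectedComponentsWithStats(m)
for i in range(1,n):
  if s[i][4]>15:
    cc=c[i]+[210,130];o,r=ray("scene",[cc]);print(cc.round(1),(o+r*d[int(cc[1]),int(cc[0])])[0].round(3))
E
```

```text
time: 27.55
tool_pos: [0.519, -0.1046, 0.1117]
tool_rot: [-0.0, 0.991, 0.135, -0.0]
contact_force: [0.1, 0.3, 0.9]
gripper_width: 0.653
grasp_force: 0.0
time: 28.05
tool_pos: [0.5202, -0.105, 0.2359]
tool_rot: [0.001, 0.991, 0.135, 0.002]
contact_force: [-0.3, 0.0, -0.7]
gripper_width: 0.648
grasp_force: 0.0
time: 28.45
tool_pos: [0.5184, -0.1044, 0.2302]
tool_rot: [-0.001, 0.991, 0.135, -0.001]
contact_force: [-0.4, 0.0, -0.9]
gripper_width: 0.653
grasp_force: 0.0
[270.  170.5] [ 0.571 -0.044  0.109]
[304.9 175.2] [ 0.593 -0.132  0.108]
[246.8 182.1] [ 0.491 -0.033  0.107]
[313.9 187. ] [ 0.537 -0.19   0.113]
[251.  194.7] [ 0.431 -0.09   0.113]
[286.6 200.6] [ 0.456 -0.168  0.108]
[350.1 231.1] [ 0.501 -0.303  0.049]
[390.2 252. ] [ 0.417 -0.431  0.082]
```

View pics/s7.png

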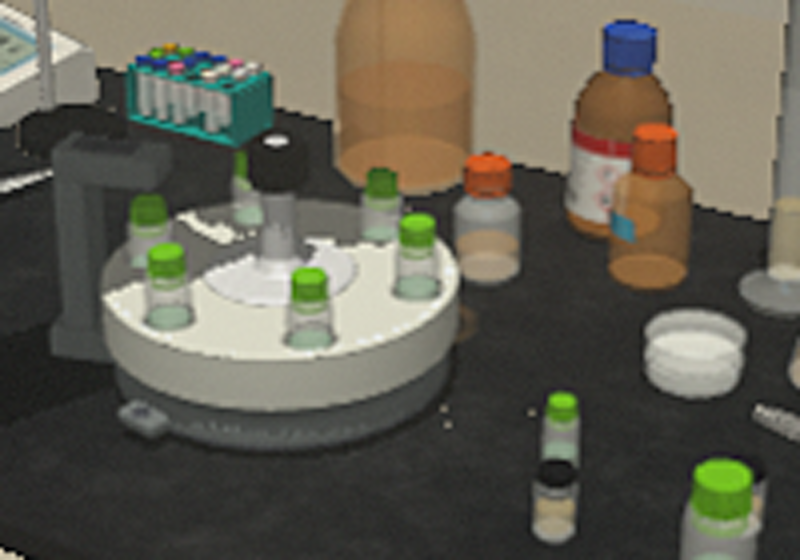

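The carousel sits on its click (cap columns match the start). The vial is under the head at image (247,182), bystanders have not moved, and the gripper is clear.

```bash
python3 -c "from plant import manip;print(manip.job_done())"
```

```text
the job is handed in; nothing more can be done
None
```

The vial is pressed home on the cushion (about 10 N at most) and released, the carousel is one click clockwise with the vial under the reading head, the small vials and dish weren't touched, and I handed the job in at about 28.5 s of the 69 s.

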